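# Unlock the folding lid stay and let the bin lid down

### The job

The lid of the wooden storage bin is propped open by a folding steel stay on the right-hand side of the bin, locked at its knee. Push the black knob at the knee in towards the bin to release the lock, fold the stay away from the robot at its knee and let the lid down gently, never letting it drop, until it lies fully shut on the bin; then let go, leaving the jug, spice jar and kitchen timer undisturbed.

Things in the scene. Friction and masses are not known exactly. Their poses are not given: they have to be found in the camera images.
- bin: light wooden storage bin, 240 (x) x 260 (y) x 120 mm high, fixed to the worktop; origin under its centre. Its x points away from the robot (to the lid hinge), y left, z up, turning with the bin. Its lid stands open; the stay lies in an upright plane just outside the right (-y) side.
- lid_hinge (a point): middle of the lid's hinge line, which runs along the bin's y at the far rim; 120 mm behind the bin's centre, 126 mm up
- lid_front_edge (a point): middle of the front edge of the wooden lid, half-way through its thickness. The lid is 240 mm from hinge to front edge, 270 wide, 12 thick, about 0.55 kg, with a small steel lip (16 x 90 mm) on this edge
- lower_pivot (a point): pivot of the stay's lower link on the bin's right side, axis along the bin's y, 96 mm up. Both links are flat steel bars 18 mm wide, 78 mm between pivots. The knee moves on a circle of 78 mm radius about this pivot: at the start it is 30 mm (bin's x) and 72 mm (z) from the pivot; with the lid shut, 78 mm (x) and 2 mm (z), the links folded together
- stay_upper_end (a point): pivot of the stay's upper link on the right side edge of the lid, 125 mm from the lid's hinge line
- knob_centre (a point): centre of the black cylindrical release knob at the knee, on the knee's axis (along the bin's y), standing out to the right; 24 mm diameter, 55 long, the outer 5 mm a flange of 30 mm; centre 63.5 mm right of the lid's side edge when out. 10 mm behind its inner end is a dark lock housing of 52 mm diameter. The knob turns freely, so it can be held while the stay folds
- knee_button (a joint): how far the knob is pushed in along its axis, to the bin's +y: 0 out, 0.008 m fully in; a spring pushes back with 3 N at 0 and 6.5 N when in. The stay folds only with the knob pushed in 7 mm or more; once the knee has folded by 1.2 rad the lock is passed and the knob may come out
- knee (a joint): folding of the stay at its knee: 0 as it stands locked (leaning past straight towards the robot, against a stop), 0.14 straight, growing as the knee moves away from the robot, about 2.9 with the lid shut
- lid (a joint): lid angle: 0 shut, about 1.06 rad as propped open. Nothing brakes the lid: once the stay is past straight, only what holds the knee or the lid carries it, and it falls if let go
- spice_jar_centre (a point): bystander: spice jar, 45 mm diameter, 106 mm high, loose; point half-way up
- kitchen_timer_centre (a point): bystander: round kitchen timer, 68 mm diameter, 53 mm high, loose; point half-way up
- measuring_jug_centre (a point): bystander: measuring jug, 120 x 169 x 135 mm, loose; point half-way up on its axis

How it is judged (in metres and radians):
On the way:
1. with the knob held in (5 mm or more), the stay is folded past straight at its knee (0.35 rad or more) while the lid is still up (above 0.7 rad) (value of joint knee_button above 0.005 m and value of joint knee above 0.35 rad and value of joint lid above 0.7 rad), for 0.05 s.
At the end, for the whole second after the job is handed in: the lid lies shut on the bin (lid angle under 0.025 rad, 6 mm at its front edge) with the stay folded up beside the bin (knee above 2.0 rad) (value of joint lid below 0.025 rad and value of joint knee above 2 rad); the robot touches nothing.
It fails at once if the lid drops: it turns downward faster than 2.5 rad/s (0.6 m/s at its front edge) (velocity of joint lid below -2.5 rad/s).
It fails at once if the spice jar, kitchen timer or measuring jug is moved more than 20 mm (distance of any of spice_jar_centre, kitchen_timer_centre, measuring_jug_centre from where it was at the start of the episode above 0.02 m).
It also fails if it takes over 48 s, if anything falls off the work surface, if the arm or the gripper's body presses on something with over 40 N, if the wrist force passes 120 N, or if a joint passes its speed limit or range.

### The arm

A 6-joint arm with a two-finger parallel gripper is mounted at the origin on a cart in front of the work surface, level with it; the furniture and walls round the work are solid. World frame = base frame: x ahead of the robot, y to its left, z up, the work surface at z = 0. Lengths are in m, angles in degrees, forces in N, time in s.
With the tool pointing down it reaches from about 0.25 to 0.725 m from the base axis. Payload 9.7 kg.
Tool frame: the origin (TCP) lies midway between the tips of the shut fingers; the grasp point (between the pads) lies 19 mm behind it; x points along the fingers, y is the direction in which the jaws open and shut, and the axes are right-handed (so a half turn about x gives the same grasp; the last joint's range is limited). The gripper opens to 85 mm and grips with 20 to 120 N. Pads are 22 mm wide; open, the fingers measure 114 mm over their backs; the gripper's body (76 mm by 85 mm) begins 54 mm behind the grasp point. The pads swing forward as they close: fully open they stand 13 mm farther back than shut.
Start: joints at [-64.229, 4.979, 10.078, 95.1, 0, 90], TCP at [0.239, -0.495, 0.231] pointing down, gripper open.
Joint ranges: [-179.16, 179.16], [-48.56, 103.87], [-65.8, 70.77], [-126.05, 130.52], [-82.76, 87.17], [-180, 180]. Speed limits (degrees/s): [127.2, 127.2, 147.25, 180, 180, 180].

### API

Orientations are given as [roll, pitch, yaw] about the fixed x, y, z axes, in that order (R = Rz(yaw) Ry(pitch) Rx(roll)).
In Python, from workcell import bot, cams gives the robot as it stands.
- The arm moves only by the tool apply_moves, never from a script. Its argument "commands" is a list of rows, each a list of 5 numbers: the shift along the tool's x, y, z in m, then the turn about the tool's x in rad, then the opening, from -1 (shut) to 1 (fully open). In form: [[tx, ty, tz, roll, hand], ...]. A call has 1 to 12 rows; each row is the pose to reach, as a shift and turn from the pose measured when the call began, along the tool's axes at that moment; what a row does not reach only later rows make up. A row lasts 1/10 s, in which the tool goes at most 50 mm and 8.59 degrees, less where a joint would pass 70% of its speed; a pose out of reach is approached as far as the arm can. A call with a gripper value outside its range is refused whole. The fingers move at their own pace and stop on an object; "newtons" is the grip in N (left out, the last holds). Time passes only in rows, so rows that repeat a pose let the fingers close. It gives the time, the measured TCP pose, the force and the opening at its end, in the units of the state.
- bot.get_obs(): the state, without advancing time (a new reading comes with each control period).
- cams.camera(name): name is "scene" or "top" or "wrist"; returns a dict with "frame" (400x640x3 uint8, blue, green, red), "depth" (400x640 float32, m along the optical axis (not along the pixel's ray), 0 where there is no reading), "camera_matrix" (3x3 intrinsics, pixels), "R" (3x3) and "t" (3): a world point X has camera coordinates R X + t; the wrist camera has in their place "mount" (4x4, takes a point from camera to tool coordinates, whose origin is the TCP and whose axes are the tool frame's). Camera axes: x right, y down, z forward; pixel columns grow to the right and rows downward; lengths in m; the calibration is good to about 2 mm. A picture is of the moment at which its call begins: read the wrist's pose just before it.
- bot.job_done(): hands the job in, once; it reports no verdict.
Trained networks look in the newest picture that a camera, given by its name, has taken for a name from the list of things; names that differ only in an ending like _2 or _b are one class to them, and where a whole thing is asked for, a point or a joint stands for the part that bears it (a point fixed in the world has none). Each returns a list of dicts, best first, with "confidence" (0 to 1); they miss things now and then, are a little off and sometimes report something else, mostly with a low value. They report only what shows in the picture. A call takes as long as a camera call.
- cams.spot_in(name, camera): "rect" ([left, top, right, bottom] in pixels, round what is visible of it).
The state is a dict: "time": time; "q": joint angles; "qd": joint speeds; "joint_efforts": joint torques, N m; "ee_pos": TCP position; "tcp_rot": TCP orientation; "wrist_force": force on the tool from outside, world axes, zero at the start; "torque": the same for the moment, N m; "opening": finger opening in m.
Only numpy, scipy, OpenCV 4.12 (cv2) and the standard library are available. Lean on these libraries where they do the work, as an engineer would, in place of code of your own. Each camera call takes 0.05 s, during which the arm holds its last target. There are 200 camera calls.

## Working session

There is one attempt and no reset: what is moved stays moved. The work goes in short steps, Python scripts to look and compute and a tool call to move; the robot and the scene stay as the last step left them, time stands still between calls to the robot, and variables do not carry over. Pictures are saved under pics/ and viewed, about 8 in all and at most 12, crops included, and the job is handed in when it is done.

Besides the shell and the picture viewer there is one more tool, called after "Call:" as name(argument=value, ...), one argument or row to a line, values as JSON. apply_moves: Moves the arm, as the interface text tells. Its arguments: {"type":"object","properties":{"commands":{"type":"array"},"newtons":{"type":"number"}},"required":["commands"]}

```bash
mkdir -p pics; ls
cat > h.py <<'E'
import numpy as np,cv2
from workcell import bot,cams
def w(c,u,v):
    d=c["depth"][int(v),int(u)];K=c["camera_matrix"]
    p=np.array([(u-K[0,2])/K[0,0]*d,(v-K[1,2])/K[1,1]*d,d])
    return c["R"].T@(p-c["t"])
def cloud(c):
    K=c["camera_matrix"];v,u=np.mgrid[:400,:640];d=c["depth"]
    p=np.stack([(u-K[0,2])/K[0,0]*d,(v-K[1,2])/K[1,1]*d,d],-1)
    return (p-c["t"])@c["R"]
E
python3 - <<'E'
from h import *
o=bot.get_obs();print({k:np.round(v,3).tolist() for k,v in o.items()})
ims=[]
for n in["scene","top"]:
    c=cams.camera(n);ims.append(c["frame"]);np.savez(n,**c)
    P=cloud(c)
    for t in["bin","lid_hinge","lid_front_edge","lower_pivot","stay_upper_end","knob_centre","spice_jar_centre","kitchen_timer_centre","measuring_jug_centre"]:
        for r in cams.spot_in(t,n)[:1]:
            x=np.array(r["rect"]);m=(x[:2]+x[2:])/2
            print(n,t,round(r["confidence"],2),x.astype(int).tolist(),w(c,*m).round(3))
    print(c["camera_matrix"].round(0).tolist(),(-c["R"].T@c["t"]).round(2))
    cv2.imwrite(f"pics/{n}1.png",c["frame"])
E
```

```text
pics
{'time': 0.0, 'q': [-64.23, 5.012, 10.035, 95.1, -0.0, 90.0], 'qd': [-0.021, 0.028, 0.033, 0.031, -0.045, -0.048], 'joint_efforts': [0.003, -52.038, 46.48, 0.016, 0.0, 0.0], 'ee_pos': [0.239, -0.495, 0.231], 'tcp_rot': [-89.652, 89.923, 116.119], 'wrist_force': [0.419, 0.214, -0.003], 'torque': [-0.016, -0.011, 0.017], 'opening': 0.085}
scene bin 0.61 [284, 155, 380, 293] [ 0.503 -0.019  0.012]
scene lid_hinge 0.63 [284, 151, 380, 291] [ 0.505 -0.033  0.008]
scene lid_front_edge 0.82 [286, 152, 350, 262] [0.522 0.089 0.258]
scene lower_pivot 0.91 [284, 151, 379, 288] [ 0.51  -0.039  0.005]
scene knob_centre 0.62 [343, 166, 350, 177] [ 0.486 -0.131  0.175]
scene spice_jar_centre 0.74 [333, 122, 343, 149] [ 0.577 -0.396  0.069]
scene kitchen_timer_centre 0.55 [307, 134, 321, 149] [ 0.667 -0.362  0.046]
[[361.0, 0.0, 318.0], [0.0, 361.0, 194.0], [0.0, 0.0, 1.0]] [0.36 0.65 1.1 ]
top bin 0.66 [238, 182, 350, 270] [0.487 0.032 0.016]
top lid_hinge 0.71 [238, 184, 351, 270] [0.484 0.03  0.013]
top lid_front_edge 0.75 [236, 186, 329, 220] [0.508 0.066 0.283]
top lower_pivot 0.7 [237, 185, 348, 269] [0.482 0.036 0.009]
top spice_jar_centre 0.74 [412, 215, 426, 234] [ 0.573 -0.403  0.111]
top kitchen_timer_centre 0.61 [239, 184, 349, 268] [0.486 0.032 0.016]
top measuring_jug_centre 0.58 [168, 152, 212, 188] [0.614 0.471 0.002]
[[492.0, 0.0, 310.0], [0.0, 492.0, 194.0], [0.0, 0.0, 1.0]] [ 0.19 -0.09  1.82]
```

Run:
```python
import cv2,numpy as np
a=cv2.imread("pics/scene1.png")[100:310,220:440];b=cv2.imread("pics/top1.png")[140:290,150:450]
a=cv2.resize(a,None,fx=2.0,fy=2.0,interpolation=2);a=cv2.resize(cv2.imread("pics/scene1.png")[110:310,230:430],(400,400),interpolation=2)
b=cv2.resize(cv2.imread("pics/top1.png")[140:290,230:430],(400,300),interpolation=2);b=cv2.copyMakeBorder(b,0,100,0,0,0)
cv2.imwrite("pics/c1.png",np.hstack([a,b]))
```

```text
(no output)
```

View pics/c1.png

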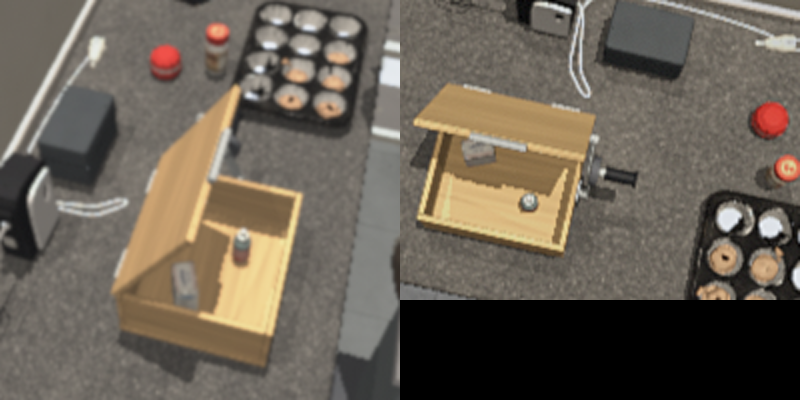

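The left half is the scene camera and the right half the top camera. The bin is yawed about -12°. The knob is at top pixel (340,228) and the timer and jar are well to its right, at (415,200) and (423,224). Next I measure the bin pose and the knob.

Run:
```python
from h import *
from scipy.spatial.transform import Rotation as Ro
c=dict(np.load("top.npz"));P=cloud(c)
box=P[180:275,230:355]
m=(box[...,2]>.112)&(box[...,2]<.124)
r=box[m][:,:2].astype(np.float32)
print(len(r),cv2.minAreaRect(r))
s=P[215:245,318:356];d=c["frame"][215:245,318:356].max(-1)
k=(d<45)&(s[...,2]>.13)&(s[...,2]<.24)
q=s[k];print(len(q),q.mean(0).round(4),q.min(0).round(3),q.max(0).round(3))
v,u=np.nonzero(k);print(u.min()+318,u.max()+318,v.min()+215,v.max()+215)
a=np.linalg.svd(q[:,:2]-q[:,:2].mean(0))[2][0];print("axis",a,np.degrees(np.arctan2(a[0],a[1])))
o=bot.get_obs();R=Ro.from_euler("xyz",o["tcp_rot"],degrees=True).as_matrix();print(R.round(3))
```

```text
416 ((0.47358864545822144, 0.056977830827236176), (0.2804310917854309, 0.25053685903549194), 89.75553894042969)
37 [ 0.4861 -0.132   0.1768] [ 0.479 -0.154  0.165] [ 0.5   -0.107  0.186]
333 347 224 232
axis [ 0.06785981 -0.99769487] 176.10892909520464
[[ 0.     0.435 -0.901]
 [ 0.    -0.901 -0.435]
 [-1.    -0.    -0.   ]]
```

Run:
```python
from h import *
c=dict(np.load("top.npz"));P=cloud(c)
box=P[180:275,230:355]
m=(box[...,2]>.114)&(box[...,2]<.123)
r=box[m][:,:2]
# near edge: min x per y bin ; fit robustly
def line(i,j,lo,hi,f):
    pts=[]
    for a in np.arange(lo,hi,.008):
        s=r[(r[:,j]>=a)&(r[:,j]<a+.008)]
        if len(s): pts.append(s[f(s[:,i])])
    pts=np.array(pts,np.float32);l=cv2.fitLine(pts,cv2.DIST_HUBER,0,.01,.01).ravel();return l
l=line(0,1,-.05,.18,np.argmin);print("near",l,np.degrees(np.arctan2(l[0],l[1])))
l2=line(1,0,.38,.5,np.argmin);print("right",l2,np.degrees(np.arctan2(l2[1],l2[0])))
# lid plane: normal
b=P[185:222,236:329].reshape(-1,3);b=b[b[:,2]>.15]
rng=np.random.default_rng(0);best=None
for _ in range(300):
    t=b[rng.choice(len(b),3,False)];n=np.cross(t[1]-t[0],t[2]-t[0]);n/=np.linalg.norm(n)+1e-9
    k=abs((b-t[0])@n)<.004
    if best is None or k.sum()>best.sum():best=k
n=np.linalg.svd(b[best]-b[best].mean(0),full_matrices=False)[2][2];n*=np.sign(n[2]);print("lid n",n,best.sum(),len(b),"yaw",np.degrees(np.arctan2(-n[1],-n[0])),"tilt",np.arccos(n[2]))
```

```text
near [ 0.00197466 -0.99999803  0.34986857  0.05436152] 179.88684
right [ 0.99986917  0.01617396  0.4354003  -0.06110538] 0.92674
lid n [0.87110289 0.00164367 0.49109781] 1759 1938 yaw -179.89188935388472 tilt 1.0574467691313407
```

Run:
```python
from h import *
c=cams.camera("wrist");print(c["mount"].round(3))
```

```text
[[-0.001 -0.323  0.946 -0.143]
 [ 1.     0.     0.001 -0.001]
 [-0.     0.946  0.323 -0.083]
 [ 0.     0.     0.     1.   ]]
```

Call:
apply_moves(
  commands=[
    [-0.07, -0.018, -0.031, -0.14, 1],
    [-0.07, -0.037, -0.064, -0.28, 1],
    [-0.07, -0.055, -0.095, -0.42, 1],
    [-0.07, -0.074, -0.127, -0.56, 1],
    [-0.07, -0.092, -0.159, -0.7, 1],
    [-0.07, -0.111, -0.191, -0.84, 1],
    [-0.07, -0.125, -0.22, -0.98, 1],
    [-0.07, -0.14, -0.25, -1.12, 1],
    [-0.07, -0.16, -0.28, -1.12, 1],
    [-0.07, -0.16, -0.28, -1.12, 1],
  ],
)

```text
time: 2.05
ee_pos: [0.4232, -0.2267, 0.3013]
tcp_rot: [150.0, 90.0, 60.2]
wrist_force: [0.0, -0.8, 0.1]
opening: 0.0854
```

Run:
```python
from h import *
o=bot.get_obs();print(o["q"],o["ee_pos"])
from scipy.spatial.transform import Rotation as Ro
print(Ro.from_euler("xyz",o["tcp_rot"],degrees=True).as_matrix().round(3))
```

```text
[-2.82031138e+01 -2.39897953e+00  1.04820450e+01  1.02879716e+02
  4.60542663e-02  6.16340213e+01] [ 0.42322918 -0.22670317  0.30127812]
[[ 0.     1.     0.003]
 [ 0.001  0.003 -1.   ]
 [-1.     0.    -0.001]]
```

Call:
apply_moves(
  commands=[
    [0, 0, 0, -0.145, 1],
    [0, 0, 0, -0.29, 1],
    [0, 0, 0, -0.435, 1],
    [0, 0, 0, -0.58, 1],
    [0, 0, 0, -0.725, 1],
    [0, 0, 0, -0.87, 1],
    [0, 0, 0, -1.015, 1],
    [0, 0, 0, -1.16, 1],
    [0, 0, 0, -1.305, 1],
    [0, 0, 0, -1.45, 1],
    [0, 0, 0, -1.57, 1],
    [0, 0, 0, -1.57, 1],
  ],
)

```text
time: 3.25
ee_pos: [0.423, -0.2271, 0.3013]
tcp_rot: [51.7, 90.0, 51.9]
wrist_force: [0.5, 0.2, -0.5]
opening: 0.0854
```

Call:
apply_moves(
  commands=[
    [0, 0, 0, -0.145, 1],
    [0, 0, 0, -0.29, 1],
    [0, 0, 0, -0.435, 1],
    [0, 0, 0, -0.58, 1],
    [0, 0, 0, -0.725, 1],
    [0, 0, 0, -0.87, 1],
    [0, 0, 0, -1.015, 1],
    [0, 0, 0, -1.16, 1],
    [0, 0, 0, -1.305, 1],
    [0, 0, 0, -1.45, 1],
    [0, 0, 0, -1.57, 1],
    [0, 0, 0, -1.57, 1],
  ],
)

```text
time: 4.45
ee_pos: [0.4228, -0.2274, 0.3014]
tcp_rot: [-45.9, 90.0, 44.1]
wrist_force: [0.7, 0.0, 0.2]
opening: 0.0854
```

Run:
```python
from h import *
from scipy.spatial.transform import Rotation as Ro
o=bot.get_obs();R=Ro.from_euler("xyz",o["tcp_rot"],degrees=True).as_matrix();print(R.round(3),o["ee_pos"],o["q"][5])
c=cams.camera("wrist");T=np.eye(4);T[:3,:3]=R;T[:3,3]=o["ee_pos"];M=T@c["mount"]
c["R"]=M[:3,:3].T;c["t"]=-M[:3,:3].T@M[:3,3];np.savez("wr1",**c)
for r in cams.spot_in("knob_centre","wrist")[:2]: print(r)
cv2.imwrite("pics/w1.png",c["frame"])
```

```text
[[ 0. -1. -0.]
 [ 0. -0.  1.]
 [-1. -0.  0.]] [ 0.42280252 -0.22741711  0.30137409] -118.30919771592383
{'rect': [236.3, 251.8, 266.5, 312.8], 'confidence': 0.92}
```

View pics/w1.png

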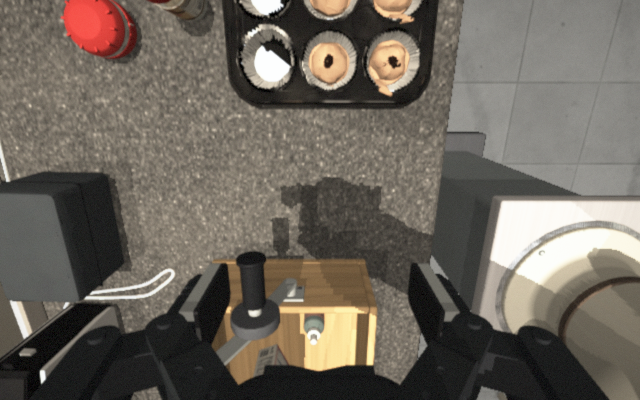

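The wrist view shows the knob at about (251,285), with its flange at (251,258) and the housing at (255,320). I take its points from the depth image.

Run:
```python
from h import *
c=dict(np.load("wr1.npz"));P=cloud(c)
for v in (254,258,264,270,276,282,288,294,300,306,320):
    row=P[v,225:285];g=c["frame"][v,225:285].max(-1)
    k=(row[:,2]>.14)&(row[:,2]<.2)
    q=row[k]
    if len(q): print(v,k.sum(),"x",q[:,0].min().round(4),q[:,0].max().round(4),"y",np.median(q[:,1]).round(4),"zmax",q[:,2].max().round(4))
```

```text
254 23 x 0.478 0.5002 y -0.1568 zmax 0.1622
258 30 x 0.4751 0.5039 y -0.1568 zmax 0.1705
264 28 x 0.4765 0.5022 y -0.1563 zmax 0.1817
270 24 x 0.4778 0.4987 y -0.1488 zmax 0.1809
276 24 x 0.4778 0.4997 y -0.1419 zmax 0.1805
282 24 x 0.4777 0.4992 y -0.1357 zmax 0.1805
288 24 x 0.4777 0.5 y -0.1286 zmax 0.181
294 23 x 0.4779 0.4991 y -0.1218 zmax 0.1804
300 28 x 0.4766 0.4981 y -0.114 zmax 0.1804
306 43 x 0.4673 0.5122 y -0.0925 zmax 0.1807
320 50 x 0.4639 0.5128 y -0.0916 zmax 0.1816
```

Call:
apply_moves(
  commands=[
    [0, -0.033, 0.045, 0, 1],
    [0.02, -0.066, 0.095, 0, 1],
    [0.06, -0.066, 0.095, 0, 1],
    [0.06, -0.066, 0.095, 0, 1],
  ],
)

```text
time: 4.95
ee_pos: [0.488, -0.1301, 0.2349]
tcp_rot: [70.5, 89.5, 160.2]
wrist_force: [-1.9, -0.2, -0.1]
opening: 0.0856
```

Run:
```python
from h import *
from scipy.spatial.transform import Rotation as Ro
o=bot.get_obs();R=Ro.from_euler("xyz",o["tcp_rot"],degrees=True).as_matrix();print(o["ee_pos"],o["wrist_force"])
c=cams.camera("wrist");T=np.eye(4);T[:3,:3]=R;T[:3,3]=o["ee_pos"];M=T@c["mount"]
c["R"]=M[:3,:3].T;c["t"]=-M[:3,:3].T@M[:3,3];P=cloud(c)
for r in cams.spot_in("knob_centre","wrist")[:1]:
    print(r);l,t,rr,b=map(int,r["rect"])
    for v in range(t+4,b,8):
        q=P[v,l-10:rr+10];q=q[(q[:,2]>.14)&(q[:,2]<.2)]
        if len(q):print(v,q[:,0].min().round(4),q[:,0].max().round(4),"y",np.median(q[:,1]).round(4),"z",q[:,2].max().round(4))
s=cams.camera("scene")["frame"][60:320,200:460]
cv2.imwrite("pics/w2.png",np.hstack([cv2.resize(c["frame"],(400,250)),cv2.resize(s,(250,250))]))
```

```text
[ 0.48804068 -0.13014939  0.23494251] [-1.87187441 -0.23856159 -0.11718206]
{'rect': [292.8, 176.2, 336.6, 259.7], 'confidence': 0.57}
180 0.4755 0.5035 y -0.1569 z 0.172
188 0.477 0.5025 y -0.1545 z 0.1839
196 0.478 0.5008 y -0.1482 z 0.1809
204 0.478 0.5011 y -0.1423 z 0.1809
212 0.4779 0.5013 y -0.1367 z 0.1807
220 0.4779 0.5007 y -0.1309 z 0.181
228 0.4779 0.5009 y -0.1247 z 0.1808
236 0.4778 0.5011 y -0.1187 z 0.1813
244 0.4777 0.5012 y -0.1125 z 0.1812
252 0.4712 0.5065 y -0.1055 z 0.1804
```

View pics/w2.png

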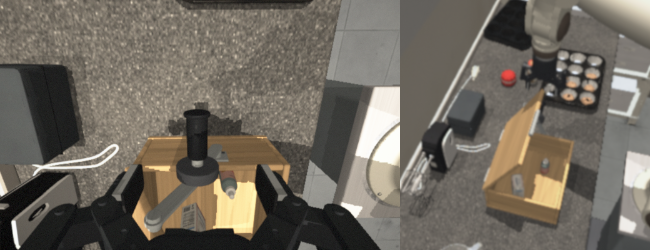

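The knob at wrist-crop (197,138) is centred between the open fingers and the arm is clear of the lid. I go down and grip.

Call:
apply_moves(
  commands=[
    [0.03, -0.001, -0.003, 0, 1],
    [0.06, -0.001, -0.003, 0, 1],
    [0.087, -0.001, -0.003, 0, 1],
    [0.087, -0.001, -0.003, 0, 0.3],
    [0.087, -0.001, -0.003, 0, -0.2],
    [0.087, -0.001, -0.003, 0, -1],
    [0.087, -0.001, -0.003, 0, -1],
    [0.087, -0.001, -0.003, 0, -1],
    [0.087, -0.001, -0.003, 0, -1],
    [0.087, -0.001, -0.003, 0, -1],
  ],
  newtons=70,
)

```text
time: 6.1
ee_pos: [0.491, -0.1364, 0.157]
tcp_rot: [-106.7, 89.8, -17.1]
wrist_force: [2.2, -3.6, 6.2]
opening: 0.0214
```

Call:
apply_moves(
  commands=[
    [0, 0, 0, 0, -1],
    [0, 0, 0, 0, -1],
  ],
)

```text
time: 6.3
ee_pos: [0.4912, -0.1365, 0.1574]
tcp_rot: [-107.5, 89.7, -17.8]
wrist_force: [0.5, -1.6, 2.1]
opening: 0.0217
```

Run:
```python
from h import *
from scipy.spatial.transform import Rotation as Ro
o=bot.get_obs();R=Ro.from_euler("xyz",o["tcp_rot"],degrees=True).as_matrix();print({k:np.round(v,3).tolist() for k,v in o.items()})
print(R.round(3))
c=cams.camera("wrist")
cv2.imwrite("pics/w3.png",c["frame"][150:,160:480])
```

```text
{'time': 6.3, 'q': [-15.519, -1.666, -4.899, 86.495, -0.011, -105.171], 'qd': [-0.076, 0.17, -0.248, -0.218, 0.077, -0.058], 'joint_efforts': [0.613, -43.936, 45.153, 0.544, 0.25, -0.053], 'ee_pos': [0.491, -0.136, 0.157], 'tcp_rot': [-107.496, 89.727, -17.844], 'wrist_force': [0.477, -1.582, 2.124], 'torque': [-0.174, -0.198, -0.112], 'opening': 0.022}
[[ 0.005 -1.     0.006]
 [-0.001  0.006  1.   ]
 [-1.    -0.005 -0.001]]
```

View pics/w3.png

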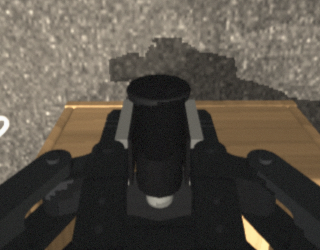

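The pads are gripping above the knob's axis (opening 21.7 mm, less than 24 mm). I'll open a little, go lower and grip again.

Call:
apply_moves(
  commands=[
    [0, 0, 0, 0, 0],
    [0, 0, 0, 0, 0],
    [0.011, -0.002, 0.004, 0, 0],
    [0.011, -0.002, 0.004, 0, 0],
    [0.011, -0.002, 0.004, 0, 0],
  ],
)

```text
time: 6.85
ee_pos: [0.4929, -0.1321, 0.1455]
tcp_rot: [-107.8, 89.8, -18.1]
wrist_force: [-0.2, -0.5, 0.1]
opening: 0.0424
```

Call:
apply_moves(
  commands=[
    [0.0, 0.003, 0, 0, 0],
    [0.0, 0.003, 0, 0, 0],
    [0.0, 0.003, 0, 0, -0.4],
    [0.0, 0.003, 0, 0, -1],
    [0.0, 0.003, 0, 0, -1],
    [0.0, 0.003, 0, 0, -1],
    [0.0, 0.003, 0, 0, -1],
  ],
  newtons=60,
)

```text
time: 7.55
ee_pos: [0.4901, -0.1322, 0.1457]
tcp_rot: [-108.5, 89.8, -18.8]
wrist_force: [0.7, -0.7, 2.1]
opening: 0.0224
```

Call:
apply_moves(
  commands=[
    [0, 0, 0.003, 0, -1],
    [0, 0, 0.006, 0, -1],
    [0, 0, 0.009, 0, -1],
    [0, 0, 0.01, 0, -1],
    [0, 0, 0.01, 0, -1],
  ],
  newtons=80,
)

```text
time: 8.05
ee_pos: [0.4903, -0.124, 0.146]
tcp_rot: [-145.6, 89.6, -56.0]
wrist_force: [0.6, -14.6, 1.7]
opening: 0.0224
```

Knob fully in (8.2 mm, 14.6 N). First part of the fold:

Call:
apply_moves(
  commands=[
    [0.001, -0.003, 0.002, 0, -1],
    [0.002, -0.005, 0.002, 0, -1],
    [0.003, -0.0065, 0.002, 0, -1],
    [0.004, -0.0085, 0.002, 0, -1],
    [0.005, -0.01, 0.002, 0, -1],
    [0.006, -0.012, 0.002, 0, -1],
    [0.0075, -0.0137, 0.002, 0, -1],
    [0.0075, -0.0137, 0.002, 0, -1],
  ],
)

```text
time: 8.85
ee_pos: [0.5045, -0.124, 0.1384]
tcp_rot: [-156.1, 89.4, -66.5]
wrist_force: [2.8, -15.5, -0.1]
opening: 0.0223
```

Call:
apply_moves(
  commands=[
    [0.0024, -0.0033, 0.0015, 0, -1],
    [0.005, -0.0065, 0.0015, 0, -1],
    [0.0077, -0.0096, 0.0015, 0, -1],
    [0.0105, -0.0125, 0.0015, 0, -1],
    [0.0135, -0.0153, 0.0015, 0, -1],
    [0.0167, -0.0179, 0.0015, 0, -1],
    [0.02, -0.0203, 0.0015, 0, -1],
    [0.0234, -0.0225, 0.0015, 0, -1],
    [0.0234, -0.0225, 0.0015, 0, -1],
  ],
)

```text
time: 9.75
ee_pos: [0.5277, -0.1241, 0.1134]
tcp_rot: [-161.6, 89.2, -72.1]
wrist_force: [8.1, -10.8, -8.4]
opening: 0.0218
```

Run:
```python
from h import *
o=bot.get_obs();print(o["ee_pos"],o["wrist_force"],o["tcp_rot"])
s=cams.camera("scene")["frame"][60:320,200:460];t=cams.camera("top")["frame"][140:300,200:440]
cv2.imwrite("pics/w4.png",np.hstack([cv2.resize(s,(390,390)),cv2.resize(t,(390,260)).copy() if 0 else cv2.copyMakeBorder(cv2.resize(t,(390,260)),0,130,0,0,0)]))
```

```text
[ 0.52766924 -0.12410179  0.11340038] [  8.09311078 -10.79250845  -8.39955776] [-161.59162058   89.24242676  -72.14802219]
```

View pics/w4.png

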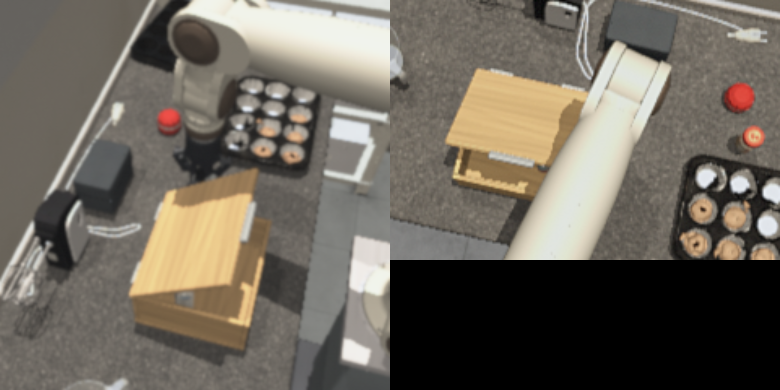

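Lid is about half down and the arc follows prediction. Continuing.

Call:
apply_moves(
  commands=[
    [0.004, -0.0022, 0.001, 0, -1],
    [0.0077, -0.004, 0.001, 0, -1],
    [0.0114, -0.0055, 0.001, 0, -1],
    [0.0153, -0.0069, 0.001, 0, -1],
    [0.0192, -0.008, 0.001, 0, -1],
    [0.0232, -0.009, 0.001, 0, -1],
    [0.0272, -0.0097, 0.001, 0, -1],
    [0.0272, -0.0097, 0.001, 0, -1],
  ],
)

```text
time: 10.65
ee_pos: [0.5371, -0.1242, 0.0845]
tcp_rot: [-171.0, 89.2, -81.6]
wrist_force: [3.5, -7.5, -8.6]
opening: 0.0221
```

Call:
apply_moves(
  commands=[
    [0.002, -0.0002, 0, 0, -1],
    [0.004, -0.0004, 0, 0, -1],
    [0.006, -0.0006, 0, 0, -1],
    [0.008, -0.0008, 0, 0, -1],
    [0.009, -0.0008, 0, 0, -1],
    [0.009, -0.0008, 0, 0, -1],
    [0.009, -0.0008, 0, 0, -1],
  ],
)

```text
time: 11.35
ee_pos: [0.5378, -0.1248, 0.0759]
tcp_rot: [-171.4, 89.1, -82.0]
wrist_force: [-0.8, -6.7, 4.2]
opening: 0.0219
```

Run:
```python
from h import *
s=cams.camera("scene");P=cloud(s);cv2.imwrite("pics/w5.png",cv2.resize(s["frame"][60:320,200:460],(520,520)));
b=P[100:300,230:400].reshape(-1,3);k=(b[:,0]>.36)&(b[:,0]<.57)&(b[:,1]>-.04)&(b[:,1]<.18)&(b[:,2]>.1)&(b[:,2]<.2)
b=b[k];A=np.c_[b[:,:2],np.ones(len(b))];print(len(b),np.linalg.lstsq(A,b[:,2],rcond=None)[0], np.median(b[:,2]))
```

```text
4122 [-1.56765613e-04 -3.44588287e-06  1.31153867e-01] 0.1310613425742623
```

View pics/w5.png

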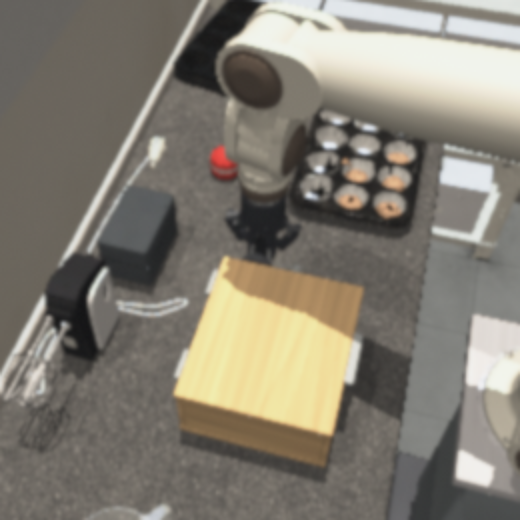

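The lid lies flat: fitted slope 0 and height 131 mm. I release and retreat upward.

Call:
apply_moves(
  commands=[
    [0, 0, -0.006, 0, -1],
    [0, 0, -0.006, 0, -1],
    [0, 0, -0.006, 0, 0.3],
    [0, 0, -0.006, 0, 0.3],
    [0, 0, -0.006, 0, 0.3],
    [-0.02, 0, -0.006, 0, 0.3],
    [-0.05, 0, -0.006, 0, 0.3],
    [-0.09, 0, -0.006, 0, 0.3],
    [-0.13, 0, -0.01, 0, 0.3],
    [-0.16, 0, -0.02, 0, 0.3],
    [-0.16, 0, -0.02, 0, 0.3],
  ],
)

```text
time: 12.5
ee_pos: [0.5384, -0.143, 0.2406]
tcp_rot: [-153.3, 88.9, -64.0]
wrist_force: [-0.1, 0.2, -1.1]
opening: 0.0555
```

Run:
```python
from h import *
o=bot.get_obs();print(o["ee_pos"],o["wrist_force"],o["opening"],o["time"])
s=cams.camera("scene");P=cloud(s)
b=P[100:300,230:400].reshape(-1,3);k=(b[:,0]>.36)&(b[:,0]<.57)&(b[:,1]>-.04)&(b[:,1]<.18)&(b[:,2]>.1)&(b[:,2]<.2)
b=b[k];A=np.c_[b[:,:2],np.ones(len(b))];print(len(b),np.linalg.lstsq(A,b[:,2],rcond=None)[0])
for t in["spice_jar_centre","kitchen_timer_centre"]:
    for r in cams.spot_in(t,"scene")[:1]:print(t,r)
c=cams.camera("wrist");cv2.imwrite("pics/w6.png",c["frame"])
```

```text
[ 0.53844758 -0.14300863  0.24064445] [-0.14015002  0.20307008 -1.13911884] 0.05547465087219548 12.5
4113 [-0.00046028 -0.00046493  0.1313263 ]
spice_jar_centre {'rect': [332.7, 137.6, 340.2, 148.5], 'confidence': 0.5}
kitchen_timer_centre {'rect': [307.3, 132.3, 319.9, 149.0], 'confidence': 0.59}
```

View pics/w6.png

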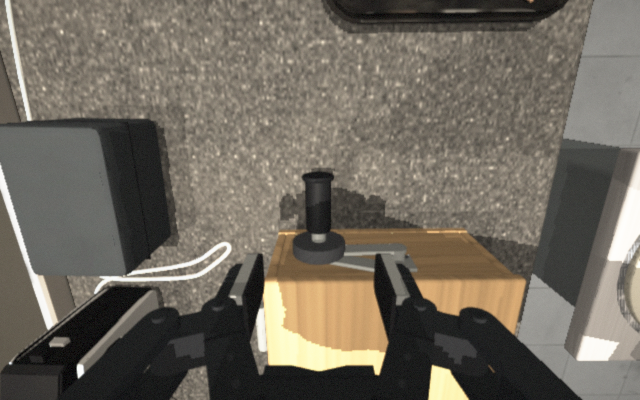

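The wrist view shows the knob out at (318,205), the links folded together beside the bin at (370,255), the lid shut, and the gripper clear.

```bash
python3 -c "
from workcell import bot
print(bot.job_done())"
```

```text
the job is handed in; nothing more can be done
None
```

The lid is shut on the bin, the stay is folded beside it, and the job was handed in at about 12.6 s; no verdict is reported.

**What I did:** I gripped the knob and pushed it fully in: 8.2 mm of travel, with the force rising to 14.6 N at the stop. I then guided the knee slowly along its 78 mm arc until the lid lay down, let go and lifted away. The first grip sat too high on the knob, so I opened, went lower and gripped again before pushing.

**Last checks:**
- **Lid:** flat to within about 0.0005 rad in the depth image.
- **Stay:** both links show folded together in the wrist picture.
- **Gripper:** clear of everything, with wrist force around 1 N.
- **Timer:** found where it started.
- **Spice jar:** its box is in the same place but only partly visible behind the arm.
- **Jug:** not measured again; the arm never went near it.
- **Knee and lid joints:** these can't be read directly, so the fold past straight with the lid still up, and the lid's speed, are inferred from the tool path.

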